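# True a small spoked wheel by counted quarter turns

## Task

The small wheel in the truing stand needs its spokes tightened. Starting from the black valve stem and going round clockwise as you face the wheel from the robot, turn the first winged nipple one quarter turn, then the second two quarter turns, then the third one quarter turn, all clockwise as you look at the nipple from outside the rim, turning the wheel on its axle as you need, so that the first and third wings end up square across the rim and the second lies along the rim again. Leave the other three nipples as they are and do not disturb the things standing round the stand.

Things in the scene. Friction and masses are not known exactly. Their poses are not given: they have to be found in the camera images.
- axle (a point): centre of the wheel's hub, 145 mm above the bench, in a grey truing stand fixed to the bench (base 160 mm along the axle x 190 x 12 mm; two uprights, outer faces 54 mm either side of the wheel's centre plane, 165 mm high; a thin wire feeler beside the rim, below axle height). Axes of the stand: x along the axle, away from the robot (yawed up to 30 degrees), z up.
- wheel (a joint): angle of the wheel on its level axle, rad: the angle of nipple 1 from straight up, growing as the wheel turns clockwise seen from the robot. Nipple k stands at this angle plus (k-1) x 60 degrees, so its direction from the axle in the stand's axes is (0, -sin a, cos a). The wheel is balanced, turns both ways and stays where it is left (about 0.1 N m of friction). Aluminium rim, outer radius 85 mm, 30 mm wide along the axle, 10 mm thick, six thin spokes.
- valve (a point): black valve stem, 8 mm thick, 34 mm long, that points from the rim towards the hub, the only one on the wheel; midway between nipple 6 and nipple 1, 30 degrees before nipple 1 in the clockwise sense seen from the robot. This point lies 55 mm from the axle.
- nipple_1 (a joint): turn of nipple 1, the first nipple clockwise from the valve stem seen from the robot. rad. 0 = wing along the rim; grows as the nipple is turned clockwise, looking at it from outside the rim towards the hub; +1.571 = one quarter turn. Stays where it is left (about 0.05 N m of friction); no stop or click at the quarters.
- nipple_1_wing (a point): centre of the flat brass wing of nipple 1, 106 mm from the axle. The wing is a plate 8 mm thick, 30 mm wide and 26 mm tall in the radial direction, standing 8 to 34 mm outside the rim on a round shank 13 mm thick. Site axes: z points radially outwards, x is the thickness of the wing (close the fingers along it), y its width. At turn 0 x lies along the axle.
- nipple_2 (a joint): turn of nipple 2, the second nipple clockwise from the valve. rad. 0 = wing along the rim; grows as the nipple is turned clockwise, looking at it from outside the rim towards the hub; +1.571 = one quarter turn. Stays where it is left (about 0.05 N m of friction); no stop or click at the quarters.
- nipple_2_wing (a point): centre of the flat brass wing of nipple 2, 106 mm from the axle. Shape and axes as nipple 1.
- nipple_3 (a joint): turn of nipple 3, the third nipple clockwise from the valve. rad. 0 = wing along the rim; grows as the nipple is turned clockwise, looking at it from outside the rim towards the hub; +1.571 = one quarter turn. Stays where it is left (about 0.05 N m of friction); no stop or click at the quarters.
- nipple_3_wing (a point): centre of the flat brass wing of nipple 3, 106 mm from the axle. Shape and axes as nipple 1.
- nipple_4 (a joint): turn of nipple 4, the 4th nipple clockwise from the valve; to be left as it is. rad. 0 = wing along the rim; grows as the nipple is turned clockwise, looking at it from outside the rim towards the hub; +1.571 = one quarter turn. Stays where it is left (about 0.05 N m of friction); no stop or click at the quarters.
- nipple_4_wing (a point): centre of the flat brass wing of nipple 4, 106 mm from the axle. Shape and axes as nipple 1.
- nipple_5 (a joint): turn of nipple 5, the 5th nipple clockwise from the valve; to be left as it is. rad. 0 = wing along the rim; grows as the nipple is turned clockwise, looking at it from outside the rim towards the hub; +1.571 = one quarter turn. Stays where it is left (about 0.05 N m of friction); no stop or click at the quarters.
- nipple_5_wing (a point): centre of the flat brass wing of nipple 5, 106 mm from the axle. Shape and axes as nipple 1.
- nipple_6 (a joint): turn of nipple 6, the 6th nipple clockwise from the valve; to be left as it is. rad. 0 = wing along the rim; grows as the nipple is turned clockwise, looking at it from outside the rim towards the hub; +1.571 = one quarter turn. Stays where it is left (about 0.05 N m of friction); no stop or click at the quarters.
- nipple_6_wing (a point): centre of the flat brass wing of nipple 6, 106 mm from the axle. Shape and axes as nipple 1.
- oil_can_mid (a point): cream oil can with a long thin bent spout, 72 x 88 x 202 mm, standing to one side of the stand; a bystander, not to be disturbed. The point lies on its middle, 100 mm above its foot.
- offcut_1_mid (a point): bare wood block, 45 x 110 x 35 mm, lying to one side of the stand; a bystander, not to be disturbed. The point lies on its middle, half-way up.
- pencil_tin_mid (a point): round grey metal tin with pencils, 69 mm thick, 173 mm high, standing behind the stand; a bystander, not to be disturbed. The point lies on its middle, half-way up.
- offcut_3_mid (a point): small dark wood block, 50 x 60 x 40 mm, lying behind the stand; a bystander, not to be disturbed. The point lies on its middle, half-way up.

How it is judged:
On the way, in this order (a step that is already met when the one before it is completed fails the run):
1. the first nipple has one quarter turn, the second and third still none (value of joint nipple_1 between 1.22 and 1.92 rad and value of joint nipple_2 between -0.5 and 0.5 rad and value of joint nipple_3 between -0.5 and 0.5 rad), for 0.2 s.
2. the second nipple has two quarter turns, the first still one, the third none (value of joint nipple_1 between 1.22 and 1.92 rad and value of joint nipple_2 between 2.79 and 3.49 rad and value of joint nipple_3 between -0.5 and 0.5 rad), for 0.2 s.
3. the third nipple has one quarter turn, the first one and the second two (value of joint nipple_1 between 1.22 and 1.92 rad and value of joint nipple_2 between 2.79 and 3.49 rad and value of joint nipple_3 between 1.22 and 1.92 rad), for 0.2 s.
At the end, for the whole second after the job is handed in: Nipples 1 and 3 stand at one quarter turn (1.57 rad) and nipple 2 at two quarter turns (3.14 rad), each within 0.35 rad (20 degrees); nipples 4, 5 and 6 are within 0.5 rad of along the rim; the wheel is at rest (under 0.05 rad/s), at any angle (all of step 3 and value of joint nipple_4 between -0.5 and 0.5 rad and value of joint nipple_5 between -0.5 and 0.5 rad and value of joint nipple_6 between -0.5 and 0.5 rad and velocity of joint wheel between -0.05 and 0.05 rad/s); the robot touches nothing.
It fails at once if nipple 4, 5 or 6 is turned by more than 0.5 rad from along the rim (not (value of joint nipple_4 between -0.5 and 0.5 rad and value of joint nipple_5 between -0.5 and 0.5 rad and value of joint nipple_6 between -0.5 and 0.5 rad)).
It fails at once if a bystander (oil can, wood block, pencil tin, small block) is moved by more than 25 mm or an upright one tipped (distance of any of oil_can_mid, offcut_1_mid, pencil_tin_mid, offcut_3_mid from where it was at the start of the episode above 0.025 m or angle between any of oil_can_mid, pencil_tin_mid's own z axis and vertical above 0.4 rad).
It also fails if it takes over 72 s, if anything falls off the work surface, if the arm or the gripper's body presses on something with over 40 N, if the wrist force passes 120 N, or if a joint passes its speed limit or range.

## Robot

A 6-joint arm with a two-finger parallel gripper is mounted at the origin on a cart in front of the work surface, level with it; the furniture and walls round the work are solid. World frame = base frame: x ahead of the robot, y to its left, z up, the work surface at z = 0. Lengths are in m, angles in rad, forces in N, time in s.
With the tool pointing down it reaches from about 0.4 to 0.925 m from the base axis. Payload 3.4 kg.
Tool frame: the origin (TCP) lies midway between the tips of the shut fingers; the grasp point (between the pads) lies 19 mm behind it; x points along the fingers, y is the direction in which the jaws open and shut, and the axes are right-handed (so a half turn about x gives the same grasp; the last joint's range is limited). The gripper opens to 85 mm and grips with 20 to 120 N. Pads are 22 mm wide; open, the fingers measure 114 mm over their backs; the gripper's body (76 mm by 85 mm) begins 54 mm behind the grasp point. The pads swing forward as they close: fully open they stand 13 mm farther back than shut.
Start: joints at [1.067, 0.307, 1.506, -0, 1.328, -0.073], TCP at [0.24, 0.523, 0.231] pointing down, gripper open.
Joint ranges: [-3.12, 3.12], [-1.05, 2.28], [0.14, 2.33], [-1.42, 4.57], [0.1, 2.73], [-2.68, 2.68]. Speed limits (rad/s): [2.57, 2.57, 3.14, 3.14, 3.14, 3.14].

## Interface

Orientations are given as a 3x3 rotation matrix whose columns are the frame's x, y, z axes.
In Python, from rig import env, read_camera, job gives the robot as it stands.
- The arm moves only by the shell command python3 -m inch 'ROWS' [FORCE]. ROWS is a JSON object of lists of equal length, an entry for each row: "fingers": the opening, from -1 (shut) to 1 (fully open); "delta_pos": the shift along the tool's x, y, z in mm, a list of three; "roll": the turn about the tool's x in rad. In form: {"fingers": [fingers, ...], "delta_pos": [[x, y, z], ...], "roll": [roll, ...]}. A call has exactly 5 rows; each row is the pose to reach, as a shift and turn from the pose measured when the call began, along the tool's axes at that moment; what a row does not reach only later rows make up. A row lasts 1/12 s, in which the tool goes at most 41.7 mm and 7.16 degrees, less where a joint would pass 70% of its speed; a pose out of reach is approached as far as the arm can. A call with a gripper value outside its range is refused whole. The fingers move at their own pace and stop on an object; FORCE is the grip in N (left out, the last holds). Time passes only in rows, so rows that repeat a pose let the fingers close, or fill a call up. It gives the time, the measured TCP pose, the force and the opening at its end, in the units of the state.
- env.sense(): the state, without advancing time (a new reading comes with each control period).
- read_camera(name): name is "side" or "top" or "wrist"; returns a dict with "img" (480x640x3 uint8, red, green, blue), "z_map" (480x640 float32, m along the optical axis (not along the pixel's ray), 0 where there is no reading), "fovy" (degrees; the focal length in pixels is half the picture's height over the tangent of half this angle, whatever the lens; pixels are square), "cx", "cy" (the principal point, pixels), "R" (3x3) and "t" (3): a world point X has camera coordinates R X + t. Camera axes: x right, y down, z forward; pixel columns grow to the right and rows downward; lengths in m; the calibration is good to about 2 mm. A picture is of the moment at which its call begins.
- job.sign_off(): hands the job in, once; it reports no verdict.
The state is a dict: "time_s": time; "joints": joint angles; "joint_vel": joint speeds; "effort": joint torques, N m; "eef_pos": TCP position; "tool_rot": TCP orientation; "wrist_force": force on the tool from outside, world axes, zero at the start; "moment": the same for the moment, N m; "gripper_width": opening from 0.0 (shut) to 1.0 (fully open).
Only numpy, scipy, OpenCV 4.12 (cv2) and the standard library are available. Lean on these libraries where they do the work, as an engineer would, in place of code of your own. Each camera call takes 0.05 s, during which the arm holds its last target.

## Working session

There is one attempt and no reset: what is moved stays moved. The work goes in short steps, Python scripts to look and compute and a shell command to move; the robot and the scene stay as the last step left them, time stands still between calls to the robot, and variables do not carry over. Pictures are saved under pics/ and viewed, and the job is handed in when it is done.

```bash
ls; mkdir -p pics
python3 - <<'E'
from rig import env, read_camera, job
import cv2
s=env.sense()
for k,v in s.items(): print(k,v)
for n in ["side","top","wrist"]:
    c=read_camera(n)
    cv2.imwrite(f"pics/a_{n}.png",c["img"][:,:,::-1])
    print(n,c["fovy"],c["cx"],c["cy"],c["R"],c["t"])
E
```

```text
pics
time_s 0.0
joints [ 1.06750182e+00  3.07564646e-01  1.50769360e+00 -7.53998134e-06
  1.32838921e+00 -7.35053974e-02]
joint_vel [ 1.31488812e-04 -1.02701509e-03 -2.30779883e-05 -1.62069242e-03
  1.78850340e-03 -7.21394443e-04]
effort [ 2.50657349e-04 -4.57556999e+01 -2.51913035e+01 -1.13445969e-04
  1.33655182e-02  1.79053154e-05]
eef_pos [0.23927636 0.52207256 0.2303782 ]
tool_rot [[-9.84644792e-04  4.16676436e-01  9.09054332e-01]
 [-1.80352736e-03  9.09052554e-01 -4.16677575e-01]
 [-9.99997889e-01 -2.04978376e-03 -1.43606508e-04]]
wrist_force [-0.52030192 -1.01527868  0.98811217]
moment [ 0.00753242 -0.01536816  0.00945867]
gripper_width 1.0012264360921994
side 50.372301203656676 313.8167084873527 240.98829241055427 [[ 0.97360028 -0.22821853  0.00433647]
 [-0.15158125 -0.66062969 -0.7352493 ]
 [ 0.17066231  0.7151816  -0.6777829 ]] [-0.53860113  0.24254716  1.15682318]
top 42.218242673190446 318.7727104353706 227.37218079846912 [[-0.01246609 -0.99960431 -0.02521553]
 [-0.98053336  0.01716239 -0.1956011 ]
 [ 0.19595647  0.02228629 -0.98035931]] [0.08549492 0.58228181 1.22147242]
wrist 67.30806538368314 314.8232708384247 242.38419754679015 [[ 0.41754797  0.90865072 -0.00274891]
 [ 0.86470486 -0.39642061  0.30844158]
 [ 0.27917594 -0.13116615 -0.95123931]] [-0.57249517 -0.04036415  0.38062537]
```

View pics/a_side.png

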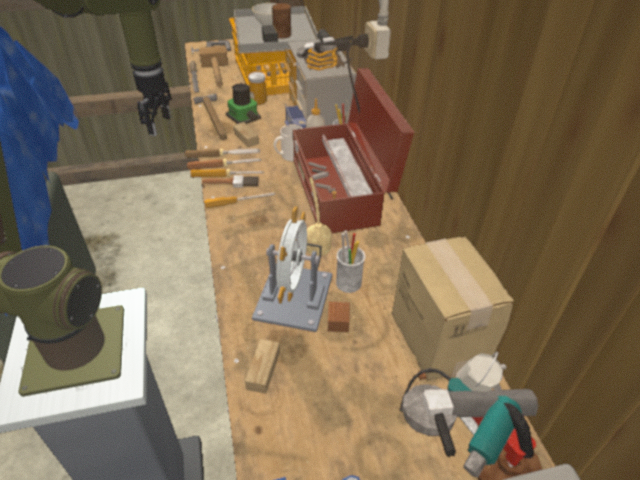

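View pics/a_top.png

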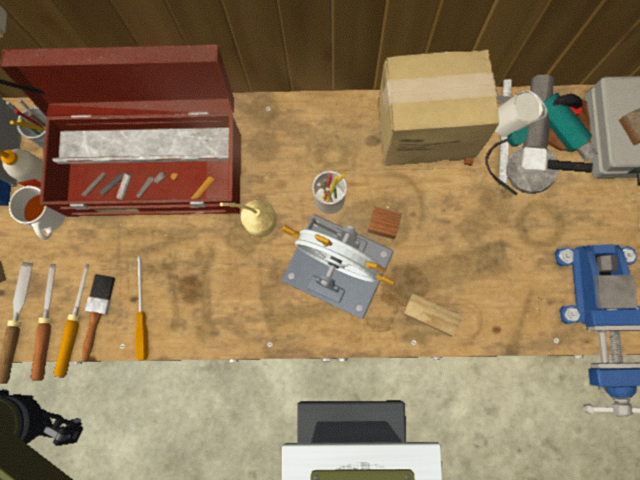

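View pics/a_wrist.png

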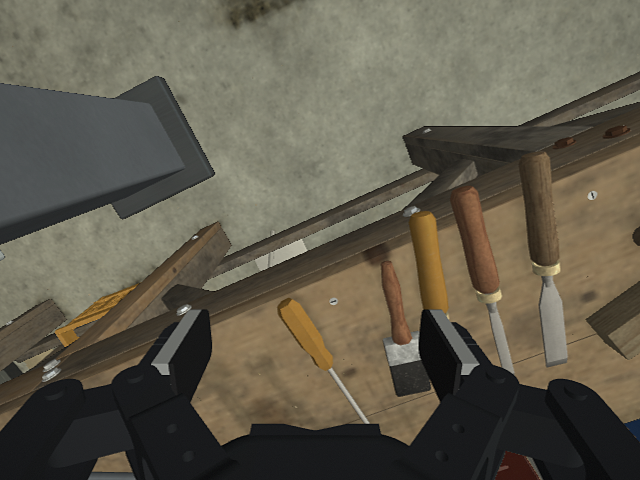

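```bash
cat > h.py <<'E'
from rig import env, read_camera, job
import numpy as np, cv2
def cloud(c):
    h,w=c["z_map"].shape; f=h/2/np.tan(np.radians(c["fovy"])/2)
    u,v=np.meshgrid(np.arange(w),np.arange(h)); z=c["z_map"]
    P=np.stack([(u-c["cx"])/f*z,(v-c["cy"])/f*z,z],-1)
    return (P-c["t"])@c["R"]   # R^T (p - t)
def proj(c,X):
    f=c["z_map"].shape[0]/2/np.tan(np.radians(c["fovy"])/2)
    p=np.asarray(X)@c["R"].T+c["t"]
    return np.stack([p[...,0]/p[...,2]*f+c["cx"],p[...,1]/p[...,2]*f+c["cy"]],-1)
def crop(c,box,name,s=4):
    x0,y0,x1,y1=box
    cv2.imwrite(name,cv2.resize(c["img"][y0:y1,x0:x1,::-1],None,fx=s,fy=s,interpolation=cv2.INTER_CUBIC))
E
python3 - <<'E'
from h import *
c=read_camera("top"); crop(c,(230,160,430,310),"pics/b_top.png",4)
P=cloud(c); np.save("top0.npy",P)
s=read_camera("side"); crop(s,(230,190,400,340),"pics/b_side.png",4)
sub=P[160:330,230:470]; im=c["img"][160:330,230:470]
print(P[285,360],P[210,258])
# base: z 0.006..0.018
m=(abs(sub[...,2]-0.012)<0.004)
ys,xs=np.nonzero(m); print(m.sum())
pts=sub[m][:,:2].astype(np.float32); im=im[m].astype(int)
g=(im.max(1)-im.min(1)<40)
pts=pts[g]
r=cv2.minAreaRect(pts); print(r)
S=cloud(s)[190:340,230:400].reshape(-1,3)
for Q,n in((sub.reshape(-1,3),'top'),(S,'side')):
    k=Q[(Q[:,2]>0.155)&(Q[:,2]<0.17)]
    print(n,len(k)); 
    if len(k): print(np.round(k[:: max(1,len(k)//25)],3))
E
```

```text
[ 0.46809419 -0.00686156  0.01400594] [0.61754637 0.19986984 0.07993861]
3135
((0.566217839717865, 0.05862760543823242), (0.3333629071712494, 0.3831096291542053), 0.10255029797554016)
top 385
[[ 0.665  0.031  0.168]
 [ 0.657  0.054  0.17 ]
 [ 0.646  0.077  0.16 ]
 [ 0.61   0.228  0.165]
 [ 0.606  0.223  0.157]
 [ 0.562  0.017  0.157]
 [ 0.558  0.032  0.156]
 [ 0.557  0.11   0.157]
 [ 0.553  0.113  0.169]
 [ 0.551  0.117  0.169]
 [ 0.549  0.012  0.164]
 [ 0.544  0.119  0.17 ]
 [ 0.52   0.08   0.161]
 [ 0.506  0.05   0.16 ]
 [ 0.503  0.049  0.156]
 [ 0.501  0.039  0.156]
 [ 0.495  0.047  0.168]
 [ 0.493  0.051  0.161]
 [ 0.491  0.041  0.158]
 [ 0.478 -0.031  0.166]
 [ 0.471 -0.029  0.161]
 [ 0.468  0.066  0.166]
 [ 0.466  0.057  0.167]
 [ 0.463 -0.023  0.168]
 [ 0.462 -0.025  0.155]
 [ 0.459  0.055  0.16 ]]
side 320
[[ 0.605  0.234  0.17 ]
 [ 0.604  0.217  0.163]
 [ 0.547  0.1    0.169]
 [ 0.558  0.103  0.161]
 [ 0.643  0.074  0.163]
 [ 0.648  0.071  0.155]
 [ 0.66   0.048  0.166]
 [ 0.661  0.05   0.158]
 [ 0.66   0.03   0.161]
 [ 0.466  0.062  0.166]
 [ 0.466  0.059  0.162]
 [ 0.53   0.043  0.16 ]
 [ 0.464  0.051  0.16 ]
 [ 0.522  0.038  0.157]
 [ 0.519  0.035  0.158]
 [ 0.518  0.031  0.158]
 [ 0.519  0.021  0.164]
 [ 0.549  0.013  0.162]
 [ 0.516  0.021  0.155]
 [ 0.552  0.005  0.156]
 [ 0.475 -0.027  0.168]
 [ 0.477 -0.027  0.164]
 [ 0.477 -0.028  0.162]
 [ 0.472 -0.03   0.162]
 [ 0.468 -0.029  0.159]
 [ 0.463 -0.031  0.159]
 [ 0.482 -0.039  0.16 ]]
```

View pics/b_top.png

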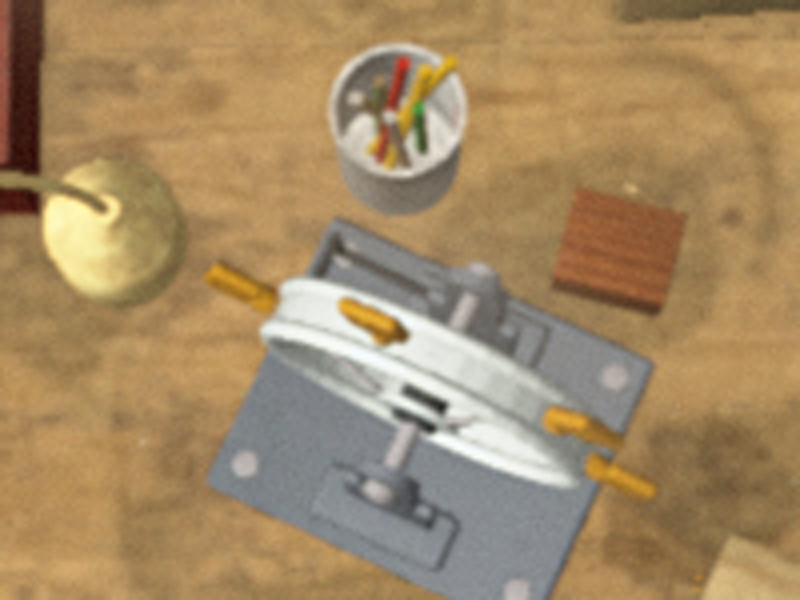

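View pics/b_side.png

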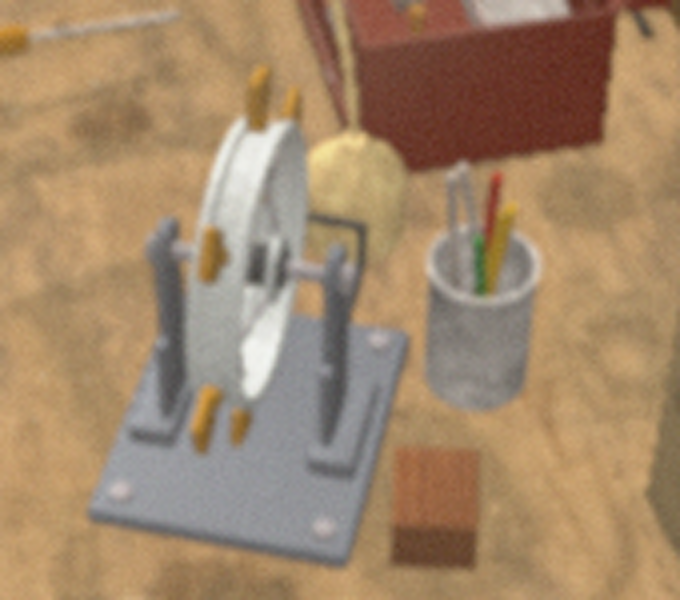

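Run:
```python
from h import *
c=read_camera("top"); P=cloud(c); im=c["img"].astype(int)
m=((abs(P[...,2]-0.012)<0.005)&(im.max(2)-im.min(2)<45)&(im[...,2]>=im[...,0]-5)).astype(np.uint8)
m[:150]=0;m[330:]=0;m[:,:240]=0;m[:,420:]=0
m=cv2.morphologyEx(m,cv2.MORPH_OPEN,np.ones((3,3)))
n,l,st,_=cv2.connectedComponentsWithStats(m)
k=np.isin(l,[i for i in range(1,n) if st[i,4]>60])
pts=P[k][:,:2].astype(np.float32)
r=cv2.minAreaRect(pts);print(r,cv2.boxPoints(r))
(cx,cy),_,_=r
b=cv2.boxPoints(r)
e=[b[1]-b[0],b[2]-b[1]]
ax=min(e,key=lambda v:np.linalg.norm(v)); ax=ax/np.linalg.norm(ax); ax*=np.sign(ax[0])
yaw=np.arctan2(ax[1],ax[0]); print("yaw",np.degrees(yaw))
X=np.array([np.cos(yaw),np.sin(yaw),0]);Y=np.array([-np.sin(yaw),np.cos(yaw),0]);O=np.array([cx,cy,.145])
for n in("top","side"):
    c=read_camera(n);P=cloud(c); hsv=cv2.cvtColor(c["img"],cv2.COLOR_RGB2HSV)
    d=P-O; x=d@X;y=d@Y;z=d[...,2]; rr=np.hypot(y,z)
    br=(hsv[...,1]>140)&(abs(x)<.03)&(rr>.085)&(rr<.125)
    nn,l,st,ce=cv2.connectedComponentsWithStats(br.astype(np.uint8))
    for i in range(1,nn):
        if st[i,4]>8:
            k=l==i; print(n,ce[i].round(),st[i,4],"x",np.median(x[k]).round(4),"r",np.median(rr[k]).round(4),"ang",np.degrees(np.arctan2(-np.median(y[k]),np.median(z[k]))).round(1))
    rim=(hsv[...,1]<40)&(rr>.08)&(rr<.09)&(abs(x)<.03)&(z>0)
    print("rim x",np.percentile(x[rim],[2,50,98]),rim.sum())
    for q in ((0.061,.222),):pass
# objects
```

```text
((0.5100768208503723, 0.0400138720870018), (0.18563079833984375, 0.15692010521888733), 64.34424591064453) [[ 0.39916638 -0.0096807 ]
 [ 0.540616   -0.07762131]
 [ 0.6209873   0.08970845]
 [ 0.47953767  0.15764906]]
yaw -25.655752
top [290. 231.] 121 x -0.0003 r 0.1045 ang -70.3
top [323. 240.] 79 x -0.001 r 0.1187 ang -13.4
top [375. 266.] 93 x -0.0011 r 0.1158 ang 40.1
top [385. 279.] 102 x -0.0013 r 0.1013 ang 97.7
rim x [-0.01464945 -0.00164687  0.01525728] 1171
side [294. 213.] 52 x 0.0023 r 0.1125 ang -10.0
side [302. 215.] 20 x 0.0017 r 0.1049 ang -68.5
side [282. 254.] 36 x 0.0026 r 0.1169 ang 45.5
side [281. 293.] 45 x 0.0019 r 0.1063 ang 98.0
side [290. 296.] 12 x 0.0024 r 0.1052 ang 158.2
rim x [-0.01464268  0.0031562   0.01447158] 545
```

```bash
cat >> h.py <<'E'
from scipy.optimize import least_squares
def frame(p):
    x,y,yaw=p; X=np.array([np.cos(yaw),np.sin(yaw),0]);Y=np.array([-np.sin(yaw),np.cos(yaw),0])
    return np.array([x,y,.145]),X,Y
def brass(c,p,r0=.091,r1=.128,xm=.03):
    O,X,Y=frame(p); P=cloud(c); hsv=cv2.cvtColor(c["img"],cv2.COLOR_RGB2HSV); d=P-O
    q=np.stack([d@X,d@Y,d[...,2]],-1); rr=np.hypot(q[...,1],q[...,2])
    m=(hsv[...,1]>130)&(hsv[...,0]<28)&(abs(q[...,0])<xm)&(rr>r0)&(rr<r1)&(c["z_map"]>0)
    return q,m
def boxdist(q,ph,turns):
    D=[]
    for k in range(6):
        a=ph+k*np.pi/3; er=np.array([0,-np.sin(a),np.cos(a)]); et=np.array([0,-np.cos(a),-np.sin(a)]) # clockwise tangent
        r=q@er-.106; t=q@et; x=q[...,0]; th=turns[k]
        # thickness axis rotates from axle; sign irrelevant for |.| only if symmetric: clockwise from outside
        ex=np.array([1.,0,0])*np.cos(th)+et*np.sin(th); ey=np.cross(er,ex)
        u=np.stack([abs(q@ex)-.004,abs(q@ey)-.015,abs(r)-.013],-1)
        D.append(np.linalg.norm(np.maximum(u,0),axis=-1)+np.minimum(u.max(-1),0))
    return np.stack(D,-1)
E
python3 - <<'E'
from h import *
p=(0.5101,0.0400,np.radians(-25.66))
Q=[]
for n in("top","side"):
    c=read_camera(n); q,m=brass(c,p); Q.append(q[m])
    s=c["img"].astype(int).max(2)
    rr=np.hypot(q[...,1],q[...,2]); b=(s<70)&(abs(q[...,0])<.02)&(rr<.085)&(c["z_map"]>0)
    nn,l,st,ce=cv2.connectedComponentsWithStats(b.astype(np.uint8))
    for i in range(1,nn):
        k=l==i
        if st[i,4]>3: print(n,"black",ce[i].round(),st[i,4],np.median(q[k],0).round(3),"ang",np.degrees(np.arctan2(-np.median(q[k][:,1]),np.median(q[k][:,2]))).round())
qs=np.concatenate(Q); w=[len(x) for x in Q]; print(w)
f=lambda v: np.abs(boxdist(qs-np.array([v[1],v[2],0]),v[0],[0]*6)).min(-1)
best=min((least_squares(f,[np.radians(a),0,0],loss="soft_l1",f_scale=.003) for a in range(-40,20,10)),key=lambda r:r.cost)
print(np.degrees(best.x[0]),best.x[1:],best.cost,np.mean(f(best.x)))
for i,n in enumerate(("top","side")):
    d=boxdist(Q[i]-np.array([best.x[1],best.x[2],0]),best.x[0],[0]*6); print(n,np.mean(np.abs(d).min(-1)))
E
```

```text
top black [339. 261.] 6 [-0.009 -0.006  0.01 ] ang 33.0
[368, 196]
-15.63013810295835 [3.60849717e-05 5.32032917e-04] 0.0005134349720429751 0.0011107109559086114
top 0.0011128394816283741
side 0.0011067145402715054
```

```bash
python3 -m inch '{"fingers":[1,1,1,1,1],"delta_pos":[[-40,0,0],[-80,-20,20],[-110,-50,50],[-110,-80,80],[-110,-120,110]],"roll":[0,0,0,0,0]}' 30
```

```text
time_s: 0.92
eef_pos: [0.2856, 0.391, 0.3432]
tool_rot: [[0.005, 0.415, 0.91], [0.005, 0.91, -0.415], [-1.0, 0.006, 0.002]]
wrist_force: [1.2, -0.2, 0.6]
gripper_width: 0.997
```

Run:
```python
from h import *
c=read_camera("wrist"); s=env.sense()
pos=-c["R"].T@c["t"]; T=s["tool_rot"]
print("cam",pos,"in tool",T.T@(pos-s["eef_pos"]),"look in tool",T.T@c["R"][2])
O,X,Y=frame((0.5101,0.0405,np.radians(-25.66)))
print(X,Y)
tgt=O-0.12*X; print(tgt, (T.T@(tgt-s["eef_pos"])*1000).round(), proj(c,O))
```

```text
cam [0.21318055 0.42200614 0.48545567] in tool [-0.14359643  0.0052559  -0.08156824] look in tool [0.95231707 0.00839414 0.30499464]
[ 0.90137955 -0.43302991  0.        ] [0.43302991 0.90137955 0.        ]
[0.40193445 0.09246359 0.145     ] [ 199. -214.  226.] [136.69844386 481.29604194]
```

```bash
python3 -m inch '{"fingers":[1,1,1,1,1],"delta_pos":[[0,-40,20],[0,-80,50],[0,-120,80],[0,-160,120],[0,-190,150]],"roll":[0,0,0,0,0]}' && python3 -m inch '{"fingers":[1,1,1,1,1],"delta_pos":[[0,-30,20],[0,-60,50],[0,-60,50],[0,-60,50],[0,-60,50]],"roll":[0,0,0,0,0]}'
python3 - <<'E'
from h import *
c=read_camera("wrist"); s=env.sense()
O,X,Y=frame((0.5101,0.0405,np.radians(-25.66)))
print((s["tool_rot"].T@(O-s["eef_pos"])*1000).round(),proj(c,O))
cv2.imwrite("pics/c_wrist.png",c["img"][:,:,::-1])
E
```

```text
time_s: 1.38
eef_pos: [0.3278, 0.1863, 0.3437]
tool_rot: [[0.005, 0.418, 0.909], [-0.005, 0.909, -0.418], [-1.0, -0.002, 0.007]]
wrist_force: [1.0, -0.1, -0.5]
gripper_width: 1.005
time_s: 1.8
eef_pos: [0.3481, 0.1108, 0.3442]
tool_rot: [[0.005, 0.419, 0.908], [-0.004, 0.908, -0.419], [-1.0, -0.001, 0.006]]
wrist_force: [0.6, -0.9, 0.6]
gripper_width: 0.998
[200.   3. 176.] [320.12124951 363.35718128]
```

View pics/c_wrist.png

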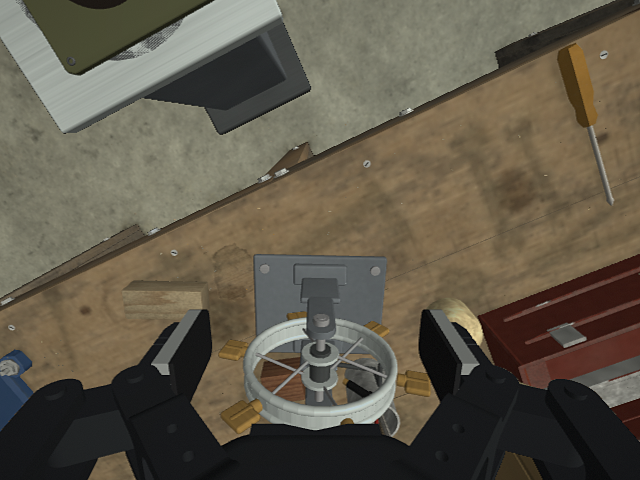

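Run:
```python
from h import *
c=read_camera("wrist")
O,X,Y=frame((0.5101,0.0405,np.radians(-25.66)))
for k in range(6):
    a=np.radians(-15.63-30+60*k); e=-np.sin(a)*Y+np.array([0,0,np.cos(a)])
    print(-45.6+60*k, proj(c,O+.041*e).round(), proj(c,O+.075*e).round())
crop(c,(230,300,440,440),"pics/c_crop.png",3.8)
```

```text
-45.6 [348. 382.] [374. 398.]
14.399999999999999 [310. 388.] [300. 413.]
74.4 [283. 370.] [252. 375.]
134.4 [295. 348.] [276. 337.]
194.4 [327. 343.] [333. 329.]
254.4 [353. 358.] [381. 354.]
```

View pics/c_crop.png

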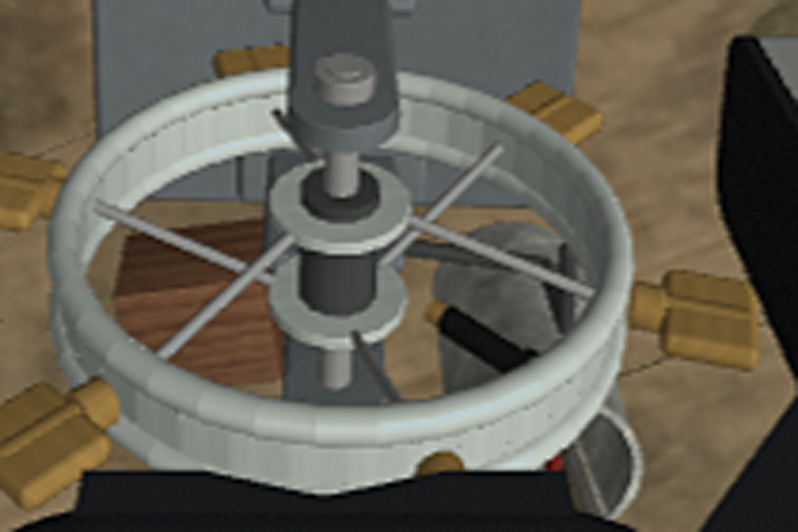

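```bash
cat >> h.py <<'E'
P0=(0.5103,0.0405,np.radians(-25.66))
def togo(a_deg,r,dz=0.,z=None,jaw=None):
    """tool-axis shift (mm) to put TCP at radius r angle a (z override), and roll to bring jaws to azimuth jaw deg"""
    s=env.sense(); O,X,Y=frame(P0); a=np.radians(a_deg)
    t=O+r*(-np.sin(a)*Y+np.array([0,0,np.cos(a)])); t[2]+=dz
    if z is not None: t[2]=z
    T=s["tool_rot"]; az=np.degrees(np.arctan2(T[1,1],T[0,1]))
    print("target",t.round(4),"shift mm",(T.T@(t-s["eef_pos"])*1000).round(1),"az",az.round(1),"j6",np.degrees(s["joints"][5]).round(1),"roll",None if jaw is None else np.radians(az-jaw).round(3), "F",np.round(s["wrist_force"],1),"w",round(s["gripper_width"],3),"t",s["time_s"])
E
python3 -c "
from h import *
togo(-15.6,.106,z=.30,jaw=-25.66)"
```

```text
target [0.5226 0.0662 0.3   ] shift mm [ 45.1  31.1 177.8] az 65.4 j6 -53.9 roll 1.59 F [-0.2  0.4 -0.4] w 0.998 t 1.9
```

```bash
python3 -m inch '{"fingers":[1,1,1,1,1],"delta_pos":[[5,6,36],[15,12,72],[25,18,108],[35,25,144],[45,31,178]],"roll":[0.12,0.24,0.36,0.48,0.6]}' && python3 -m inch '{"fingers":[1,1,1,1,1],"delta_pos":[[0,0,0],[0,0,0],[0,0,0],[0,0,0],[0,0,0]],"roll":[0.12,0.24,0.36,0.48,0.6]}';  python3 -c "
from h import *
togo(-15.6,.106,z=.30,jaw=-25.66)"
```

```text
time_s: 2.32
eef_pos: [0.5244, 0.0682, 0.2994]
tool_rot: [[0.005, 0.858, 0.514], [-0.004, 0.514, -0.858], [-1.0, 0.002, 0.006]]
wrist_force: [0.2, 1.0, 1.2]
gripper_width: 1.003
time_s: 2.73
eef_pos: [0.5242, 0.071, 0.2988]
tool_rot: [[0.004, 0.998, -0.061], [-0.003, -0.061, -0.998], [-1.0, 0.004, 0.003]]
wrist_force: [0.1, 0.3, 0.4]
gripper_width: 0.998
target [0.5226 0.0662 0.3   ] shift mm [-1.2 -1.3  4.9] az -3.5 j6 6.8 roll 0.387 F [0.1 0.3 0.4] w 0.998 t 2.7333
```

```bash
python3 -m inch '{"fingers":[1,1,1,1,1],"delta_pos":[[0,-1.3,4.9],[0,-1.3,4.9],[0,-1.3,4.9],[0,-1.3,4.9],[0,-1.3,4.9]],"roll":[0.12,0.24,0.387,0.387,0.387]}';  python3 - <<'E'
from h import *
togo(-15.6,.106,z=.238,jaw=-25.66)
c=read_camera("wrist")
cv2.imwrite("pics/d_wrist.png",c["img"][:,:,::-1])
E
```

```text
time_s: 3.15
eef_pos: [0.5224, 0.0684, 0.2986]
tool_rot: [[0.003, 0.904, -0.428], [-0.003, -0.428, -0.904], [-1.0, 0.004, 0.001]]
wrist_force: [-0.2, -0.1, 0.5]
gripper_width: 1.006
target [0.5226 0.0662 0.238 ] shift mm [60.6  0.9  1.8] az -25.4 j6 28.4 roll 0.005 F [-0.2 -0.1  0.5] w 1.006 t 3.15
```

View pics/d_wrist.png

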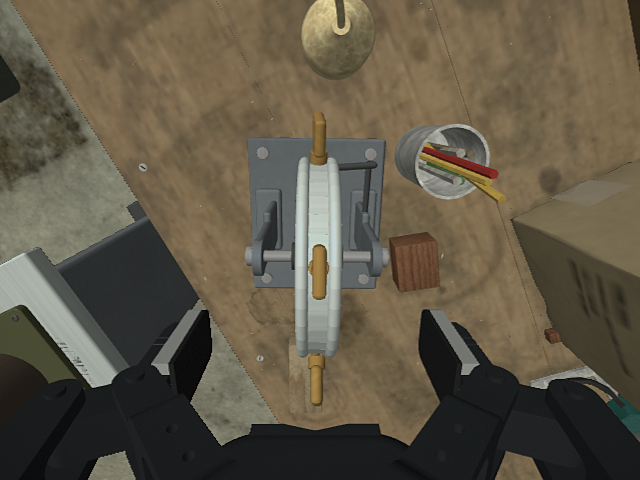

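```bash
python3 -m inch '{"fingers":[1,1,1,1,1],"delta_pos":[[20,1,2],[40,1,2],[60,1,2],[60,1,2],[60,1,2]],"roll":[0,0,0,0,0]}' 25 && python3 -m inch '{"fingers":[-1,-1,-1,-1,-1],"delta_pos":[[0,0,0],[0,0,0],[0,0,0],[0,0,0],[0,0,0]],"roll":[0,0,0,0,0]}' 25
python3 - <<'E'
from h import *
togo(-15.6,.106,z=.238,jaw=-25.66)
E
```

```text
time_s: 3.62
eef_pos: [0.5219, 0.0661, 0.2379]
tool_rot: [[0.001, 0.905, -0.426], [-0.003, -0.426, -0.905], [-1.0, 0.002, 0.003]]
wrist_force: [-0.5, -0.4, 0.8]
gripper_width: 1.001
time_s: 4.03
eef_pos: [0.5222, 0.0661, 0.2386]
tool_rot: [[0.002, 0.905, -0.425], [-0.003, -0.425, -0.905], [-1.0, 0.003, 0.002]]
wrist_force: [-0.4, -0.1, 0.1]
gripper_width: 0.297
target [0.5226 0.0662 0.238 ] shift mm [ 0.6  0.3 -0.2] az -25.2 j6 28.0 roll 0.008 F [-0.4 -0.1  0.1] w 0.297 t 4.0333
```

Still closing; one more call, then drag to the top.

```bash
python3 -m inch '{"fingers":[-1,-1,-1,-1,-1],"delta_pos":[[0,0,0],[0,0,0],[0,0,0],[0,0,0],[0,0,0]],"roll":[0,0,0,0,0]}' 25
python3 - <<'E'
from h import *
togo(0,.106,z=.241,jaw=-25.66)
E
```

```text
time_s: 4.45
eef_pos: [0.5236, 0.0655, 0.2392]
tool_rot: [[0.005, 0.905, -0.426], [-0.004, -0.426, -0.905], [-1.0, 0.006, 0.002]]
wrist_force: [4.3, -2.6, 0.6]
gripper_width: 0.087
target [0.5103 0.0405 0.241 ] shift mm [-1.8 -1.4 28.3] az -25.2 j6 28.0 roll 0.008 F [ 4.3 -2.6  0.6] w 0.087 t 4.45
```

```bash
python3 -m inch '{"fingers":[-1,-1,-1,-1,-1],"delta_pos":[[-1,0,7],[-2,0,14],[-3,0,21],[-3,0,28],[-3,0,28]],"roll":[0,0,0,0,0]}' 25;  python3 - <<'E'
from h import *
togo(0,.106,z=.241,jaw=-115.66)
for n in("top",):
    c=read_camera(n); crop(c,(230,160,430,310),"pics/e_top.png",4)
E
```

```text
time_s: 4.87
eef_pos: [0.511, 0.0391, 0.2426]
tool_rot: [[0.005, 0.905, -0.426], [-0.005, -0.426, -0.905], [-1.0, 0.006, 0.002]]
wrist_force: [1.8, 0.2, 2.6]
gripper_width: 0.086
target [0.5103 0.0405 0.241 ] shift mm [ 1.6 -1.2 -1. ] az -25.2 j6 25.1 roll 1.578 F [1.8 0.2 2.6] w 0.086 t 4.8667
```

View pics/e_top.png

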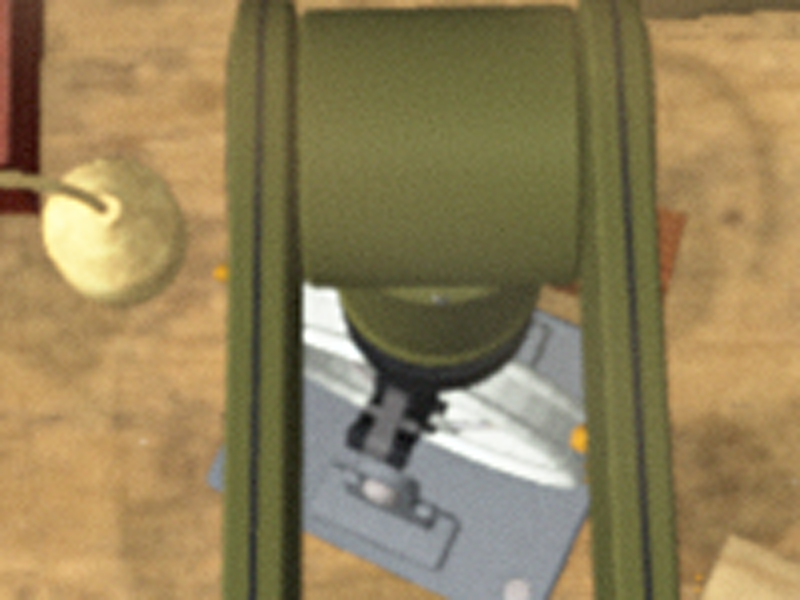

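```bash
python3 -m inch '{"fingers":[-1,-1,-1,-1,-1],"delta_pos":[[0,0,0],[0,0,0],[0,0,0],[0,0,0],[0,0,0]],"roll":[0.12,0.24,0.36,0.48,0.55]}' 25;  python3 - <<'E'
from h import *
togo(0,.106,z=.241,jaw=-115.66)
E
```

```text
time_s: 5.33
eef_pos: [0.5095, 0.04, 0.2426]
tool_rot: [[0.002, 0.544, -0.839], [-0.003, -0.839, -0.544], [-1.0, 0.004, 0.0]]
wrist_force: [-1.8, 4.7, 3.9]
gripper_width: 0.087
target [0.5103 0.0405 0.241 ] shift mm [ 1.6  0.  -0.9] az -57.1 j6 57.0 roll 1.023 F [-1.8  4.7  3.9] w 0.087 t 5.3333
```

```bash
python3 -m inch '{"fingers":[-1,-1,-1,-1,-1],"delta_pos":[[0,0,0],[0,0,0],[0,0,0],[0,0,0],[0,0,0]],"roll":[0.12,0.24,0.36,0.48,0.6]}' 25; python3 -m inch '{"fingers":[-1,-1,-1,-1,-1],"delta_pos":[[0,0,0],[0,0,0],[0,0,0],[0,0,0],[0,0,0]],"roll":[0.12,0.24,0.36,0.45,0.45]}' 25;  python3 - <<'E'
from h import *
togo(0,.106,z=.241,jaw=-115.66)
c=read_camera("wrist")
cv2.imwrite("pics/f_wrist.png",c["img"][:,:,::-1])
E
```

```text
time_s: 5.75
eef_pos: [0.5082, 0.0407, 0.2426]
tool_rot: [[-0.0, -0.031, -1.0], [-0.002, -1.0, 0.031], [-1.0, 0.002, 0.0]]
wrist_force: [-1.0, 3.1, 3.5]
gripper_width: 0.084
time_s: 6.17
eef_pos: [0.5079, 0.0412, 0.2426]
tool_rot: [[-0.001, -0.464, -0.886], [-0.001, -0.886, 0.464], [-1.0, 0.001, -0.0]]
wrist_force: [1.7, 2.9, 1.6]
gripper_width: 0.09
target [0.5103 0.0405 0.241 ] shift mm [ 1.6 -0.5 -2.4] az -117.7 j6 117.6 roll -0.035 F [1.7 2.9 1.6] w 0.09 t 6.1667
```

View pics/f_wrist.png

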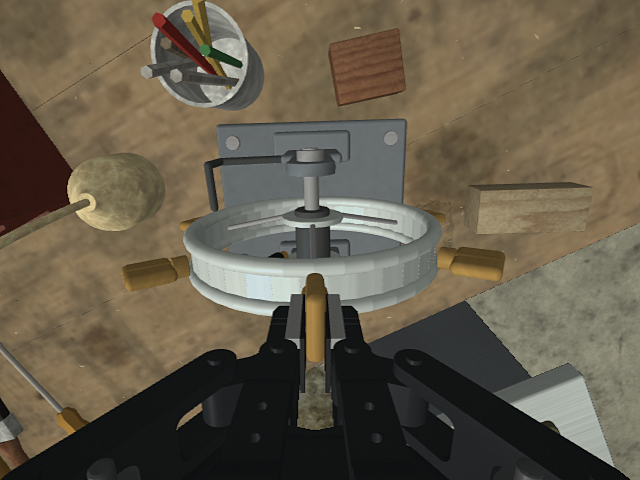

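```bash
python3 -m inch '{"fingers":[0.2,0.2,0.2,0.2,0.2],"delta_pos":[[0,0,0],[0,0,0],[0,0,0],[0,0,0],[-10,0,0]],"roll":[0,0,0,0,0]}' ; python3 -m inch '{"fingers":[1,1,1,1,1],"delta_pos":[[-30,0,0],[-60,0,0],[-70,0,0],[-70,0,0],[-70,0,0]],"roll":[0,-0.12,-0.24,-0.36,-0.48]}' ;  python3 - <<'E'
from h import *
togo(60,.106,z=.30,jaw=-25.66)
c=read_camera("wrist")
cv2.imwrite("pics/g_wrist.png",c["img"][:,:,::-1])
E
```

```text
time_s: 6.63
eef_pos: [0.506, 0.0408, 0.2509]
tool_rot: [[-0.006, -0.46, -0.888], [-0.002, -0.888, 0.46], [-1.0, 0.004, 0.004]]
wrist_force: [-0.5, -0.7, 0.4]
gripper_width: 0.598
time_s: 7.05
eef_pos: [0.5072, 0.0408, 0.3231]
tool_rot: [[-0.003, 0.008, -1.0], [-0.002, -1.0, -0.008], [-1.0, 0.002, 0.003]]
wrist_force: [-0.5, -0.4, -0.6]
gripper_width: 0.997
target [ 0.4705 -0.0422  0.3   ] shift mm [23.4 82.7 37.2] az -89.6 j6 89.5 roll -1.115 F [-0.5 -0.4 -0.6] w 0.997 t 7.05
```

View pics/g_wrist.png

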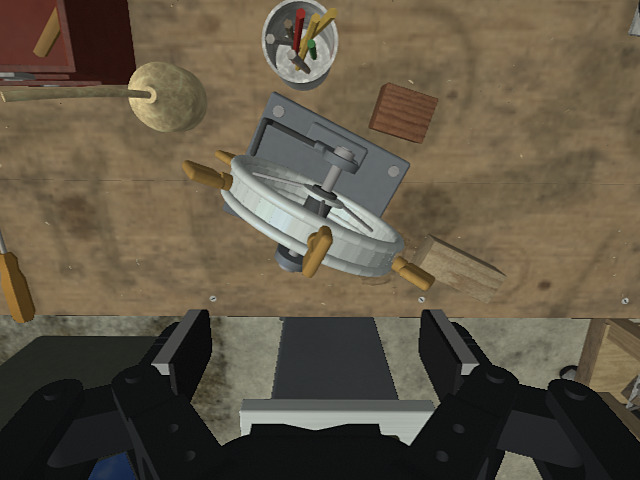

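```bash
python3 -m inch '{"fingers":[1,1,1,1,1],"delta_pos":[[4,20,9],[8,40,18],[12,60,27],[18,83,37],[23,83,37]],"roll":[-0.12,-0.24,-0.36,-0.48,-0.6]}' ;python3 -m inch '{"fingers":[1,1,1,1,1],"delta_pos":[[0,0,0],[0,0,0],[0,0,0],[0,0,0],[0,0,0]],"roll":[-0.12,-0.24,-0.36,-0.48,-0.515]}' ;  python3 - <<'E'
from h import *
c=read_camera("wrist")
cv2.imwrite("pics/i_wrist.png",c["img"][:,:,::-1])
q,m=brass(c,P0); print(m.sum())
qs=q[m]
f=lambda v: np.abs(boxdist(qs-np.array([v[1],v[2],0]),v[0],[np.pi/2]+[0]*5)).min(-1)
b=min((least_squares(f,[np.radians(a),0,0],loss="soft_l1",f_scale=.003) for a in (-8,0,8)),key=lambda r:r.cost)
print("wheel",np.degrees(b.x[0]),b.x[1:],f(b.x).mean())
togo(60,.110,z=.183,jaw=-25.66)
E
```

```text
time_s: 7.52
eef_pos: [0.4688, -0.0459, 0.2999]
tool_rot: [[-0.005, 0.576, -0.817], [-0.005, -0.817, -0.576], [-1.0, 0.001, 0.007]]
wrist_force: [-1.0, 0.9, -0.1]
gripper_width: 1.0
time_s: 7.93
eef_pos: [0.4686, -0.0462, 0.3003]
tool_rot: [[-0.006, 0.905, -0.425], [-0.005, -0.425, -0.905], [-1.0, -0.003, 0.007]]
wrist_force: [0.2, 0.0, 0.3]
gripper_width: 0.999
1809
wheel 1.1606233198615585 [0.00092712 0.000308  ] 0.0006128923580069233
target [ 0.469  -0.0454  0.183 ] shift mm [117.3   0.4  -1.7] az -25.2 j6 14.8 roll 0.007 F [-1.   0.6 -0.8] w 0.999 t 7.9833
```

View pics/i_wrist.png

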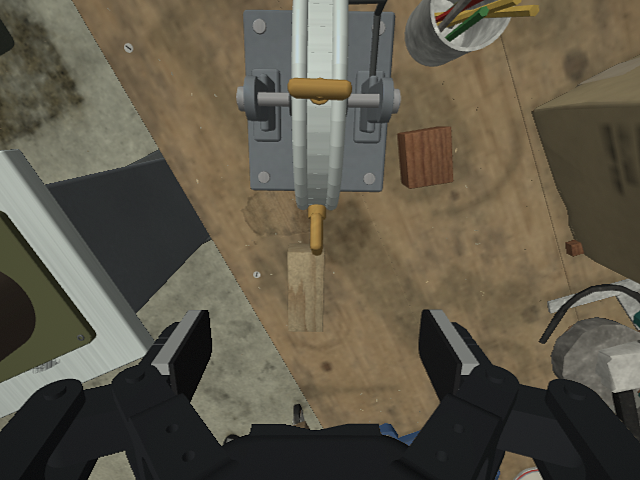

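```bash
python3 -m inch '{"fingers":[1,1,1,1,1],"delta_pos":[[25,0,-2],[50,0,-2],[75,0,-2],[95,0,-2],[117,0,-2]],"roll":[0,0,0,0,0]}' ;python3 -m inch '{"fingers":[-1,-1,-1,-1,-1],"delta_pos":[[0,0,0],[0,0,0],[0,0,0],[0,0,0],[0,0,0]],"roll":[0,0,0,0,0]}' 25 ;  python3 - <<'E'
from h import *
c=read_camera("side"); crop(c,(230,150,400,300),"pics/j_side.png",4)
togo(60,.110,z=.183,jaw=-25.66)
E
```

```text
time_s: 8.4
eef_pos: [0.4688, -0.045, 0.1828]
tool_rot: [[-0.005, 0.903, -0.429], [-0.005, -0.429, -0.903], [-1.0, -0.002, 0.007]]
wrist_force: [0.7, 0.1, 0.2]
gripper_width: 1.0
time_s: 8.82
eef_pos: [0.47, -0.0452, 0.1843]
tool_rot: [[-0.002, 0.903, -0.43], [-0.006, -0.43, -0.903], [-1.0, 0.0, 0.006]]
wrist_force: [0.3, -0.0, 0.8]
gripper_width: 0.299
target [ 0.469  -0.0454  0.183 ] shift mm [ 1.1 -0.6  0.5] az -25.4 j6 15.3 roll 0.004 F [-0.5  0.1 -0.7] w 0.207 t 8.8667
```

View pics/j_side.png

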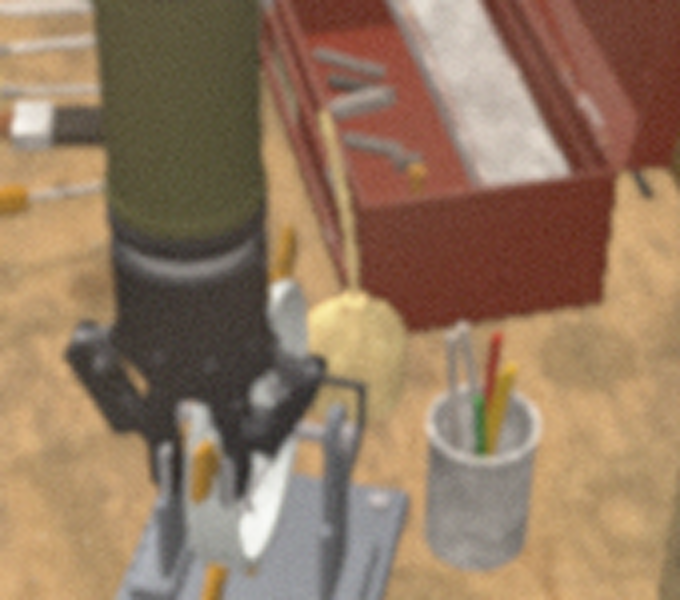

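```bash
python3 -m inch '{"fingers":[-1,-1,-1,-1,-1],"delta_pos":[[0,0,0],[0,0,0],[0,0,0],[0,0,0],[0,0,0]],"roll":[0,0,0,0,0]}' 25 ; python3 -m inch '{"fingers":[-1,-1,-1,-1,-1],"delta_pos":[[-10,0,-6.4],[-19,0,-14],[-27,0,-22],[-35,0,-31],[-41,0,-41]],"roll":[0,0,0,0,0]}' 25
python3 - <<'E'
from h import *
togo(0,.106,z=.240,jaw=-25.66)
E
```

```text
time_s: 9.28
eef_pos: [0.4699, -0.0453, 0.1844]
tool_rot: [[-0.002, 0.903, -0.43], [-0.006, -0.43, -0.903], [-1.0, 0.001, 0.006]]
wrist_force: [-0.8, 0.4, 2.6]
gripper_width: 0.085
time_s: 9.7
eef_pos: [0.4876, -0.0088, 0.2262]
tool_rot: [[-0.003, 0.903, -0.43], [-0.009, -0.43, -0.903], [-1.0, 0.001, 0.009]]
wrist_force: [-1.6, -5.8, 1.1]
gripper_width: 0.087
target [0.5103 0.0405 0.24  ] shift mm [-14.3  -0.6 -54.1] az -25.4 j6 20.0 roll 0.004 F [-1.6 -5.8  1.1] w 0.087 t 9.7
```

```bash
python3 -m inch '{"fingers":[-1,-1,-1,-1,-1],"delta_pos":[[-5,0,-9],[-8,0,-20],[-11,0,-31],[-13,0,-43],[-14,0,-54]],"roll":[0,0,0,0,0]}' 25
python3 - <<'E'
from h import *
togo(0,.106,z=.240,jaw=-115.66)
c=read_camera("wrist")
cv2.imwrite("pics/k_wrist.png",c["img"][:,:,::-1])
E
```

```text
time_s: 10.12
eef_pos: [0.5118, 0.0411, 0.2405]
tool_rot: [[-0.001, 0.903, -0.429], [-0.01, -0.429, -0.903], [-1.0, 0.003, 0.009]]
wrist_force: [1.1, -4.0, -1.6]
gripper_width: 0.09
target [0.5103 0.0405 0.24  ] shift mm [ 0.5 -1.1  1.2] az -25.4 j6 25.8 roll 1.575 F [ 1.1 -4.  -1.6] w 0.09 t 10.1167
```

View pics/k_wrist.png

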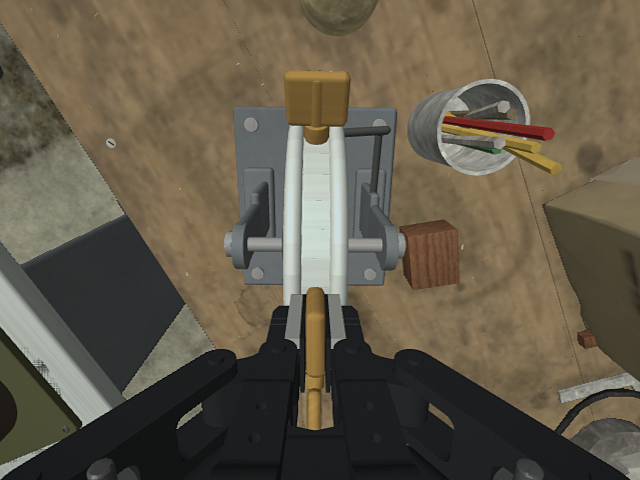

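```bash
for i in 1; do python3 -m inch '{"fingers":[-1,-1,-1,-1,-1],"delta_pos":[[0,0,0],[0,0,0],[0,0,0],[0,0,0],[0,0,0]],"roll":[0.12,0.24,0.36,0.48,0.55]}' 25; python3 -m inch '{"fingers":[-1,-1,-1,-1,-1],"delta_pos":[[0,0,0],[0,0,0],[0,0,0],[0,0,0],[0,0,0]],"roll":[0.12,0.24,0.36,0.48,0.6]}' 25; python3 -m inch '{"fingers":[-1,-1,-1,-1,-1],"delta_pos":[[0,0,0],[0,0,0],[0,0,0],[0,0,0],[0,0,0]],"roll":[0.12,0.24,0.36,0.43,0.43]}' 25; done
python3 - <<'E'
from h import *
togo(0,.106,z=.241,jaw=-115.66)
E
```

```text
time_s: 10.58
eef_pos: [0.5144, 0.0435, 0.2405]
tool_rot: [[0.003, 0.542, -0.84], [-0.007, -0.84, -0.542], [-1.0, 0.007, 0.001]]
wrist_force: [2.9, -3.5, -0.7]
gripper_width: 0.089
time_s: 11.0
eef_pos: [0.5153, 0.0429, 0.2405]
tool_rot: [[0.004, -0.033, -0.999], [-0.009, -0.999, 0.032], [-1.0, 0.009, -0.004]]
wrist_force: [1.8, -6.9, 0.3]
gripper_width: 0.087
time_s: 11.42
eef_pos: [0.5153, 0.0423, 0.2405]
tool_rot: [[0.003, -0.449, -0.894], [-0.01, -0.894, 0.449], [-1.0, 0.008, -0.008]]
wrist_force: [0.2, -6.3, 2.3]
gripper_width: 0.088
target [0.5103 0.0405 0.241 ] shift mm [-0.5  3.9  3.7] az -116.7 j6 117.3 roll -0.017 F [ 0.2 -6.3  2.3] w 0.088 t 11.4167
```

```bash
python3 -m inch '{"fingers":[1,1,1,1,1],"delta_pos":[[0,0,0],[0,0,0],[0,0,0],[0,0,0],[0,0,0]],"roll":[0,0,0,0,0]}'; python3 -m inch '{"fingers":[1,1,1,1,1],"delta_pos":[[-10,2,2],[-20,4,4],[-30,4,4],[-30,4,4],[-30,4,4]],"roll":[0,0,-0.12,-0.24,-0.36]}'
python3 - <<'E'
from h import *
c=read_camera("wrist")
q,m=brass(c,P0); print(m.sum())
qs=q[m]
f=lambda v: np.abs(boxdist(qs-np.array([v[1],v[2],0]),v[0]-np.pi/3,[np.pi/2+v[4],np.pi/2+v[3]]+[0]*4)).min(-1)
b=min((least_squares(f,[np.radians(a),0,0,0,0],loss="soft_l1",f_scale=.003) for a in (-8,0,8)),key=lambda r:r.cost)
print("nip2 at",np.degrees(b.x[0]),b.x[1:3],"turns 2,1 dev",np.degrees(b.x[3:]),f(b.x).mean())
cv2.imwrite("pics/l_wrist.png",c["img"][:,:,::-1])
togo(0,.110,z=.27,jaw=64.34)
E
```

```text
time_s: 11.83
eef_pos: [0.5152, 0.0428, 0.2404]
tool_rot: [[0.003, -0.448, -0.894], [-0.01, -0.894, 0.448], [-1.0, 0.007, -0.007]]
wrist_force: [-0.1, -0.5, -0.1]
gripper_width: 0.793
time_s: 12.25
eef_pos: [0.5105, 0.0414, 0.2726]
tool_rot: [[0.007, -0.099, -0.995], [-0.01, -0.995, 0.099], [-1.0, 0.009, -0.008]]
wrist_force: [1.4, 0.1, 0.5]
gripper_width: 0.998
4546
nip2 at -1.8178188875559222 [ 0.00131855 -0.00043611] turns 2,1 dev [1.45843116 2.26456705] 0.0005719838482524404
target [0.5103 0.0405 0.27  ] shift mm [ 2.3  0.8 -0.1] az -95.4 j6 95.8 roll -2.788 F [0.3 0.1 0.1] w 1.0 t 12.3
```

View pics/l_wrist.png

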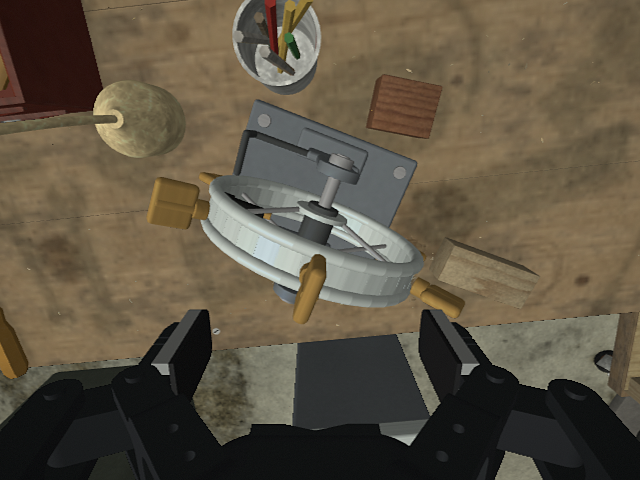

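```bash
R='{"fingers":[1,1,1,1,1],"delta_pos":[[0,0,0],[0,0,0],[0,0,0],[0,0,0],[0,0,0]],"roll":[-0.125,-0.25,-0.375,-0.5,-0.61]}'; echo skip; python3 -m inch '{"fingers":[1,1,1,1,1],"delta_pos":[[0,0,0],[0,0,0],[0,0,0],[0,0,0],[0,0,0]],"roll":[-0.12,-0.24,-0.36,-0.48,-0.6]}'; python3 -m inch '{"fingers":[1,1,1,1,1],"delta_pos":[[0,0,0],[0,0,0],[0,0,0],[0,0,0],[0,0,0]],"roll":[-0.12,-0.24,-0.36,-0.48,-0.6]}';python3 -m inch '{"fingers":[1,1,1,1,1],"delta_pos":[[0,0,0],[0,0,0],[0,0,0],[0,0,0],[0,0,0]],"roll":[-0.12,-0.24,-0.36,-0.48,-0.6]}';python3 -m inch '{"fingers":[1,1,1,1,1],"delta_pos":[[0,0,0],[0,0,0],[0,0,0],[0,0,0],[0,0,0]],"roll":[-0.12,-0.24,-0.36,-0.48,-0.6]}'
python3 - <<'E'
from h import *
togo(-1.8,.110,z=.241,jaw=64.34)
E
```

```text
skip
time_s: 12.72
eef_pos: [0.5103, 0.0413, 0.2733]
tool_rot: [[0.007, 0.488, -0.873], [-0.009, -0.873, -0.488], [-1.0, 0.012, -0.002]]
wrist_force: [-0.0, 0.6, -0.7]
gripper_width: 0.999
time_s: 13.13
eef_pos: [0.5103, 0.0413, 0.2743]
tool_rot: [[0.008, 0.897, -0.443], [-0.009, -0.442, -0.897], [-1.0, 0.011, 0.005]]
wrist_force: [0.3, -0.3, -0.2]
gripper_width: 1.001
time_s: 13.55
eef_pos: [0.5104, 0.0414, 0.2754]
tool_rot: [[0.009, 0.99, 0.144], [-0.009, 0.144, -0.989], [-1.0, 0.008, 0.01]]
wrist_force: [-0.6, -0.3, -0.3]
gripper_width: 0.999
time_s: 13.97
eef_pos: [0.5104, 0.0413, 0.2764]
tool_rot: [[0.01, 0.733, 0.68], [-0.009, 0.68, -0.733], [-1.0, 0.002, 0.014]]
wrist_force: [-1.0, -0.8, 0.7]
gripper_width: 0.999
target [0.5118 0.0436 0.241 ] shift mm [35.3  2.5 -1.2] az 42.8 j6 -42.5 roll -0.375 F [-1.  -0.8  0.7] w 0.999 t 13.9667
```

```bash
python3 -m inch '{"fingers":[1,1,1,1,1],"delta_pos":[[0,2,0],[0,2,0],[0,2,0],[18,2,0],[35,2,0]],"roll":[-0.12,-0.24,-0.36,-0.375,-0.375]}'; python3 -m inch '{"fingers":[-1,-1,-1,-1,-1],"delta_pos":[[0,0,0],[0,0,0],[0,0,0],[0,0,0],[0,0,0]],"roll":[0,0,0,0,0]}' 25;python3 -m inch '{"fingers":[-1,-1,-1,-1,-1],"delta_pos":[[0,0,0],[0,0,0],[0,0,0],[0,0,0],[0,0,0]],"roll":[0,0,0,0,0]}' 25
python3 - <<'E'
from h import *
togo(0,.110,z=.241,jaw=-25.66)
c=read_camera("wrist")
cv2.imwrite("pics/m_wrist.png",c["img"][:,:,::-1])
E
```

```text
time_s: 14.38
eef_pos: [0.5134, 0.0424, 0.243]
tool_rot: [[0.015, 0.435, 0.9], [-0.009, 0.9, -0.435], [-1.0, -0.001, 0.017]]
wrist_force: [0.2, 1.1, -0.3]
gripper_width: 0.998
time_s: 14.8
eef_pos: [0.5141, 0.0424, 0.2443]
tool_rot: [[0.017, 0.435, 0.9], [-0.009, 0.9, -0.435], [-1.0, -0.0, 0.019]]
wrist_force: [-0.2, -0.7, 0.7]
gripper_width: 0.298
time_s: 15.22
eef_pos: [0.5144, 0.042, 0.2452]
tool_rot: [[0.018, 0.435, 0.9], [-0.01, 0.9, -0.435], [-1.0, -0.001, 0.021]]
wrist_force: [-1.4, -1.0, 6.0]
gripper_width: 0.088
target [0.5103 0.0405 0.241 ] shift mm [ 4.1 -3.1 -3.1] az 64.2 j6 -63.7 roll 1.568 F [-1.4 -1.   6. ] w 0.088 t 15.2167
```

View pics/m_wrist.png

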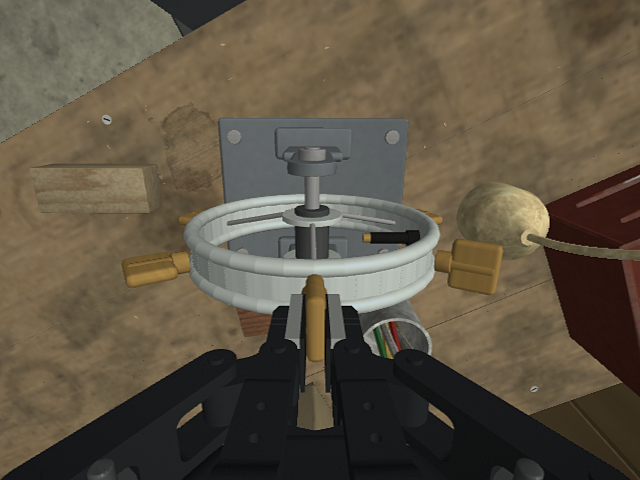

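```bash
python3 -m inch '{"fingers":[-1,-1,-1,-1,-1],"delta_pos":[[0,-1,-1],[0,-2,-2],[0,-2,-2],[0,-2,-2],[0,-2,-2]],"roll":[0.12,0.24,0.36,0.48,0.55]}' 25; python3 -m inch '{"fingers":[-1,-1,-1,-1,-1],"delta_pos":[[0,0,0],[0,0,0],[0,0,0],[0,0,0],[0,0,0]],"roll":[0.12,0.24,0.36,0.48,0.6]}' 25
python3 - <<'E'
from h import *
togo(0,.106,z=.241,jaw=-25.66)
E
```

```text
time_s: 15.68
eef_pos: [0.5131, 0.0399, 0.2453]
tool_rot: [[0.021, 0.845, 0.535], [-0.012, 0.535, -0.845], [-1.0, 0.011, 0.021]]
wrist_force: [2.5, -3.6, -0.3]
gripper_width: 0.089
time_s: 16.1
eef_pos: [0.512, 0.0394, 0.2452]
tool_rot: [[0.019, 0.999, -0.041], [-0.013, -0.041, -0.999], [-1.0, 0.019, 0.012]]
wrist_force: [-2.5, -1.5, 3.1]
gripper_width: 0.089
target [0.5103 0.0405 0.241 ] shift mm [ 4.2 -1.9 -1.1] az -2.3 j6 2.8 roll 0.407 F [-2.5 -1.5  3.1] w 0.089 t 16.1
```

```bash
python3 -m inch '{"fingers":[-1,-1,-1,-1,-1],"delta_pos":[[0,0,0],[0,0,0],[0,0,0],[0,0,0],[0,0,0]],"roll":[0.12,0.24,0.36,0.41,0.41]}' 25; python3 -m inch '{"fingers":[1,1,1,1,1],"delta_pos":[[0,0,0],[0,0,0],[0,0,0],[0,0,0],[0,0,0]],"roll":[0,0,0,0,0]}'; python3 -m inch '{"fingers":[1,1,1,1,1],"delta_pos":[[-20,0,0],[-40,0,0],[-60,0,0],[-60,0,0],[-60,0,0]],"roll":[0,0,0,0,0]}'
python3 - <<'E'
from h import *
c=read_camera("wrist")
q,m=brass(c,P0); print(m.sum())
qs=q[m]
f=lambda v: np.abs(boxdist(qs-np.array([v[1],v[2],0]),v[0]-np.pi/3,[np.pi/2+v[4],np.pi+v[3]]+[0]*4)).min(-1)
b=min((least_squares(f,[np.radians(a),0,0,0,0],loss="soft_l1",f_scale=.003) for a in (-8,0,8)),key=lambda r:r.cost)
print("nip2 at",np.degrees(b.x[0]),b.x[1:3],"turns 2,1 dev",np.degrees(b.x[3:]),f(b.x).mean())
cv2.imwrite("pics/n_wrist.png",c["img"][:,:,::-1])
togo(60+np.degrees(b.x[0]),.110,z=.30,jaw=-25.66)
E
```

```text
time_s: 16.52
eef_pos: [0.511, 0.039, 0.2452]
tool_rot: [[0.017, 0.899, -0.437], [-0.014, -0.437, -0.899], [-1.0, 0.021, 0.005]]
wrist_force: [-2.6, -1.7, 4.3]
gripper_width: 0.083
time_s: 16.93
eef_pos: [0.5112, 0.0391, 0.2451]
tool_rot: [[0.017, 0.9, -0.437], [-0.014, -0.436, -0.9], [-1.0, 0.021, 0.005]]
wrist_force: [-0.2, -0.9, 0.6]
gripper_width: 0.792
time_s: 17.35
eef_pos: [0.5111, 0.04, 0.3061]
tool_rot: [[0.02, 0.9, -0.436], [-0.014, -0.436, -0.9], [-1.0, 0.024, 0.004]]
wrist_force: [-0.2, -0.1, -0.5]
gripper_width: 0.997
3086
nip2 at -0.013113046658674146 [ 0.00118207 -0.00089636] turns 2,1 dev [3.7914259  2.23099149] 0.0005821770892727563
target [ 0.4691 -0.0454  0.3   ] shift mm [ 5.4  0.1 94.7] az -25.9 j6 26.3 roll -0.004 F [ 0.4 -0.  -1. ] w 1.002 t 17.4
```

View pics/n_wrist.png

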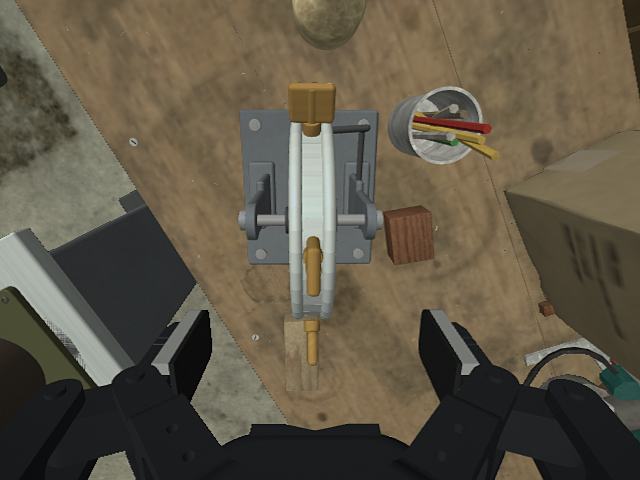

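```bash
python3 -m inch '{"fingers":[1,1,1,1,1],"delta_pos":[[0,1,24],[0,1,48],[0,1,72],[0,1,95],[0,1,95]],"roll":[0,0,0,0,0]}';  python3 - <<'E'
from h import *
togo(60,.110,z=.183,jaw=-25.66)
c=read_camera("wrist")
cv2.imwrite("pics/o_wrist.png",c["img"][:,:,::-1])
E
```

```text
time_s: 17.82
eef_pos: [0.4669, -0.0485, 0.3037]
tool_rot: [[0.013, 0.899, -0.439], [-0.015, -0.438, -0.899], [-1.0, 0.018, 0.008]]
wrist_force: [-0.3, 0.4, -1.1]
gripper_width: 0.997
target [ 0.469  -0.0454  0.183 ] shift mm [120.7  -1.6  -4.7] az -26.0 j6 15.6 roll -0.006 F [-0.3  0.4 -1.1] w 0.997 t 17.8167
```

View pics/o_wrist.png

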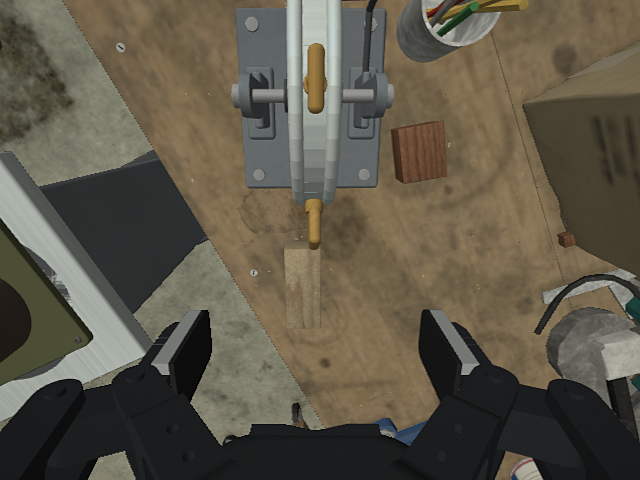

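```bash
python3 -m inch '{"fingers":[1,1,1,1,1],"delta_pos":[[25,0,-4],[50,0,-4],[75,0,-4],[98,0,-4],[120,0,-4]],"roll":[0,0,0,0,0]}' ;python3 -m inch '{"fingers":[-1,-1,-1,-1,-1],"delta_pos":[[0,0,0],[0,0,0],[0,0,0],[0,0,0],[0,0,0]],"roll":[0,0,0,0,0]}' 25 ;python3 -m inch '{"fingers":[-1,-1,-1,-1,-1],"delta_pos":[[0,0,0],[0,0,0],[0,0,0],[0,0,0],[0,0,0]],"roll":[0,0,0,0,0]}' 25 ;  python3 - <<'E'
from h import *
togo(60,.110,z=.183,jaw=-25.66)
E
```

```text
time_s: 18.28
eef_pos: [0.4708, -0.0441, 0.1818]
tool_rot: [[0.012, 0.899, -0.438], [-0.012, -0.438, -0.899], [-1.0, 0.017, 0.006]]
wrist_force: [0.8, 0.6, 0.2]
gripper_width: 1.001
time_s: 18.7
eef_pos: [0.472, -0.0441, 0.1831]
tool_rot: [[0.015, 0.899, -0.438], [-0.013, -0.438, -0.899], [-1.0, 0.019, 0.005]]
wrist_force: [-0.0, -0.2, 0.3]
gripper_width: 0.303
time_s: 19.12
eef_pos: [0.4709, -0.0439, 0.1834]
tool_rot: [[0.014, 0.899, -0.438], [-0.012, -0.438, -0.899], [-1.0, 0.018, 0.005]]
wrist_force: [-4.9, 0.3, 4.6]
gripper_width: 0.089
target [ 0.469  -0.0454  0.183 ] shift mm [ 0.3 -1.   2.1] az -26.0 j6 16.2 roll -0.006 F [-4.9  0.3  4.6] w 0.089 t 19.1167
```

```bash
python3 -m inch '{"fingers":[-1,-1,-1,-1,-1],"delta_pos":[[-10,0,-6.4],[-19,0,-14],[-27,0,-22],[-35,0,-31],[-41,0,-41]],"roll":[0,0,0,0,0]}' 25 ; python3 -m inch '{"fingers":[-1,-1,-1,-1,-1],"delta_pos":[[-5,0,-9],[-8,0,-20],[-11,0,-30],[-14,0,-42],[-15,0,-53]],"roll":[0,0,0,0,0]}' 25
python3 - <<'E'
from h import *
togo(0,.106,z=.242,jaw=-115.66)
E
```

```text
time_s: 19.53
eef_pos: [0.4875, -0.0094, 0.2253]
tool_rot: [[0.012, 0.899, -0.438], [-0.019, -0.437, -0.899], [-1.0, 0.019, 0.012]]
wrist_force: [-5.4, -8.6, 6.1]
gripper_width: 0.086
time_s: 19.95
eef_pos: [0.511, 0.0389, 0.2403]
tool_rot: [[0.012, 0.899, -0.438], [-0.02, -0.438, -0.899], [-1.0, 0.02, 0.013]]
wrist_force: [-2.3, -3.1, -0.2]
gripper_width: 0.092
target [0.5103 0.0405 0.242 ] shift mm [-1.7 -1.3 -1.1] az -26.0 j6 26.8 roll 1.566 F [-2.3 -3.1 -0.2] w 0.092 t 19.95
```

```bash
python3 -m inch '{"fingers":[-1,-1,-1,-1,-1],"delta_pos":[[-1,0,-1],[-1,0,-1],[-1,0,-1],[-1,0,-1],[-1,0,-1]],"roll":[0.12,0.24,0.36,0.48,0.55]}' 25; python3 -m inch '{"fingers":[-1,-1,-1,-1,-1],"delta_pos":[[0,0,0],[0,0,0],[0,0,0],[0,0,0],[0,0,0]],"roll":[0.12,0.24,0.36,0.48,0.6]}' 25
python3 - <<'E'
from h import *
togo(0,.106,z=.241,jaw=-115.66)
E
```

```text
time_s: 20.37
eef_pos: [0.512, 0.0411, 0.2405]
tool_rot: [[0.012, 0.533, -0.846], [-0.019, -0.846, -0.533], [-1.0, 0.022, -0.0]]
wrist_force: [-0.1, -1.0, -4.6]
gripper_width: 0.085
time_s: 20.78
eef_pos: [0.5127, 0.0422, 0.2404]
tool_rot: [[0.013, -0.044, -0.999], [-0.017, -0.999, 0.044], [-1.0, 0.017, -0.014]]
wrist_force: [-1.0, -1.2, 0.5]
gripper_width: 0.087
target [0.5103 0.0405 0.241 ] shift mm [-0.6  1.8  2.4] az -92.5 j6 93.5 roll 0.404 F [-1.  -1.2  0.5] w 0.087 t 20.7833
```

```bash
python3 -m inch '{"fingers":[-1,-1,-1,-1,-1],"delta_pos":[[0,0,0],[0,0,0],[0,0,0],[0,0,0],[0,0,0]],"roll":[0.12,0.24,0.36,0.41,0.41]}' 25; python3 -m inch '{"fingers":[1,1,1,1,1],"delta_pos":[[0,0,0],[0,0,0],[0,0,0],[0,0,0],[0,0,0]],"roll":[0,0,0,0,0]}'; python3 -m inch '{"fingers":[1,1,1,1,1],"delta_pos":[[-20,0,0],[-40,0,0],[-70,0,0],[-80,0,0],[-80,0,0]],"roll":[0,0,0,0,0]}'
python3 - <<'E'
from h import *
s=env.sense(); print(s["eef_pos"],s["gripper_width"],s["wrist_force"])
c=read_camera("wrist")
q,m=brass(c,P0); print(m.sum())
qs=q[m]
f=lambda v: np.abs(boxdist(qs-np.array([v[1],v[2],0]),v[0]-2*np.pi/3,[np.pi/2+v[5],np.pi+v[4],np.pi/2+v[3],v[6],0,0])).min(-1)
b=min((least_squares(f,[np.radians(a),0,0,0,0,0,0],loss="soft_l1",f_scale=.003) for a in (-8,0,8)),key=lambda r:r.cost)
print("nip3 at",np.degrees(b.x[0]),b.x[1:3],"turns 3,2,1,4 dev",np.degrees(b.x[3:]),f(b.x).mean())
near=boxdist(qs,b.x[0]-2*np.pi/3,[np.pi/2,np.pi,np.pi/2,0,0,0]).argmin(-1); print("pts per nipple",np.bincount(near,minlength=6))
cv2.imwrite("pics/p_wrist.png",c["img"][:,:,::-1])
E
```

```text
time_s: 21.2
eef_pos: [0.513, 0.0427, 0.2404]
tool_rot: [[0.013, -0.439, -0.898], [-0.017, -0.898, 0.439], [-1.0, 0.01, -0.019]]
wrist_force: [-2.1, -1.8, 1.0]
gripper_width: 0.087
time_s: 21.62
eef_pos: [0.5134, 0.0429, 0.2405]
tool_rot: [[0.014, -0.439, -0.898], [-0.017, -0.898, 0.439], [-1.0, 0.009, -0.02]]
wrist_force: [0.6, -0.2, -0.2]
gripper_width: 0.786
time_s: 22.03
eef_pos: [0.5144, 0.0444, 0.3237]
tool_rot: [[0.021, -0.439, -0.898], [-0.017, -0.899, 0.439], [-1.0, 0.006, -0.026]]
wrist_force: [-0.1, -0.3, -0.0]
gripper_width: 1.0
[0.51442893 0.04443305 0.32370939] 1.0002846079537162 [-0.11140195 -0.25952114 -0.02772665]
2227
nip3 at -1.3086529202509372 [ 1.73419092e-03 -1.51751692e-05] turns 3,2,1,4 dev [-0.67006303  0.20286169 -0.70229411 -1.99909664] 0.0006104186660296514
pts per nipple [156 638 689 665  79   0]
```

View pics/p_wrist.png

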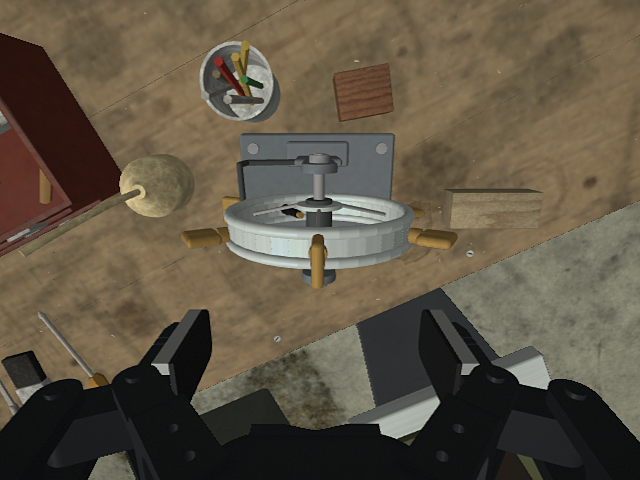

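```bash
python3 -m inch '{"fingers":[1,1,1,1,1],"delta_pos":[[-25,0,0],[-50,0,0],[-70,0,0],[-70,0,0],[-70,0,0]],"roll":[0,0,0,0,0]}'
python3 - <<'E'
from h import *
c=read_camera("side"); crop(c,(230,190,400,340),"pics/q_side.png",4)
c=read_camera("wrist"); cv2.imwrite("pics/q_wrist.png",c["img"][:,:,::-1])
print(env.sense()["wrist_force"])
E
```

```text
time_s: 22.5
eef_pos: [0.512, 0.0455, 0.3908]
tool_rot: [[0.017, -0.439, -0.898], [-0.017, -0.899, 0.439], [-1.0, 0.007, -0.023]]
wrist_force: [-0.5, -0.1, 0.2]
gripper_width: 1.0
[ 0.38547977  0.71804167 -0.16012609]
```

View pics/q_side.png

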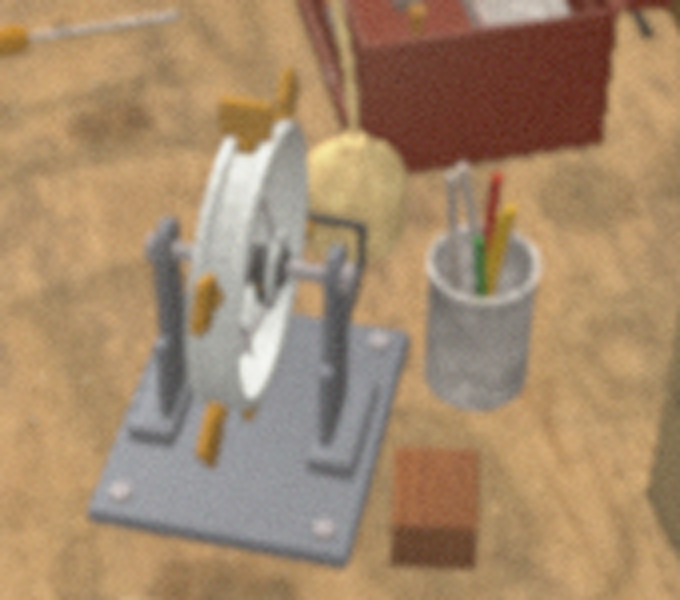

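View pics/q_wrist.png

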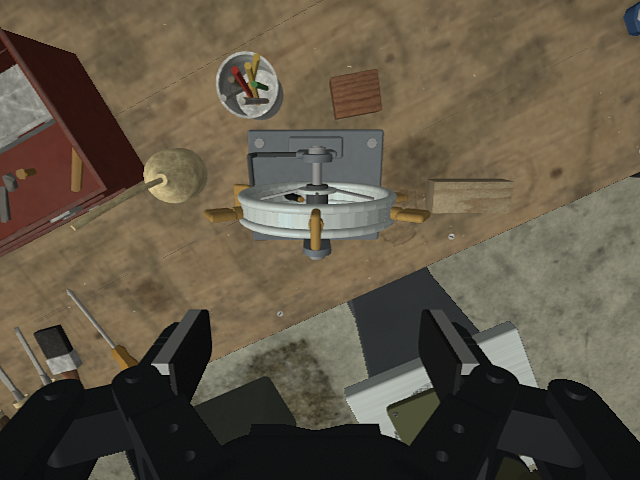

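```bash
python3 -c "
from rig import job
print(job.sign_off())"
```

```text
the job is handed in; nothing more can be done
None
```

I turned nipple 1 one quarter, nipple 2 two quarters (in two grasps) and nipple 3 one quarter, all clockwise and in that order, and handed the job in at about 22.6 s of the 72 s allowed. Each nipple was gripped by its wing, drawn round to the top of the wheel, turned there and released.

- **Nipples 1 to 3:** in the last fit to the wrist camera's depth picture they were within 1° of their targets. Nipple 1 was then partly hidden below, so its figure rests on fewer points. The two fits before that put it about 2° off.
- **Nipple 2:** the fits did not fully agree: 3.8° off just after its turn, and 0.2° in the last one.
- **Nipples 4 to 6:** nipple 4 was about 2° from along the rim. Nipples 5 and 6 were never gripped and I did not measure them at the end; nipple 5 had too few points in the last picture and nipple 6 none.
- **Surroundings:** in the last side and wrist pictures the oil can, wood block, pencil tin and small block looked where they started, though I compared them only by eye. The wheel held the angle it was left at, but I did not measure its speed.
- **Robot:** the arm is clear of everything, with under 1 N at the wrist and the gripper open about 125 mm above the top wing.

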